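# Close a repaired power module: cover over its studs, clips across

## Task

Close up the repaired power module: lay its aluminium cover on the four brass studs, sliding it about as needed until all four holes drop over them and the cover lies flat on the housing's rim. Then swing both red-pinned clips fully in over the cover to hold it down, let go, and leave the meter, the screwdriver and the solder reel where they are.

Things in the scene. Friction and masses are not known exactly. Their poses are not given: they have to be found in the camera images.
- cover_handle (a point): Centre of the cover's black handle bar: 64 mm along x, 12 mm wide along y, 14 mm high, over the plate's centre on two posts at x = +-28 mm, as wide as the bar. It is 31 mm above the cover's underside, 27 mm above the plate's upper face. Axes are the cover's, z up. Cover about 0.24 kg (varies), loose, lying flat on the orange mat.
- cover_plate (a point): Centre of the underside of the cover: aluminium plate 150 x 110 x 4 mm (x, y, z) with four 10 mm through holes at x = +-50, y = +-34 mm from its centre. It may go on either way round (half a turn makes no difference). Axes as for the handle.
- seat (a point): Centre of the housing's open top, at the rim's height (50 mm above the mat). Fixed grey housing 146 x 106 mm (its x, y), rim walls 8 mm thick, a green circuit board 10 mm below the rim. A cover on the stud tops has its underside 8 mm above this point; fully home, its underside is level with it (handle centre 31 mm above it) and the stud tips stand 4 mm out of the cover.
- housing: The housing, origin under its middle, 50 mm below the rim. Four brass studs, 7 mm thick, bevelled tops, stand on the board at x = +-50, y = +-34 mm from the board's centre, ending 8 mm above the rim. The board is square to the housing but its centre lies up to 4 mm off the housing's, along x and along y: not reported, to be felt, or seen from above. Holes clear the studs by 1.5 mm all round.
- left_clip (a joint): Angle of the clip at the housing's +y side. 0 = closed, against its stop, pointing in over the cover (to the housing's -y). Grows counter-clockwise seen from above as it swings away: at 1.57 it points along the housing's +x. Starts at 1.55 to 2.1 and stays where it is left (about 1 N at the pin moves it). A cover not yet down blocks it.
- left_clip_pivot (a point): Upright pivot of the left clip, 78 mm from the housing's centre along its +y, 5.5 mm above the rim: the underside of the clip's arm, a level steel bar 44 mm long, 14 mm wide, 6 mm thick, which clears a seated cover by 1.5 mm.
- left_clip_pin (a point): Grip point on the left clip's upright red pin: 12 mm in diameter, 42 mm from the pivot. The point is 31.5 mm above the rim, the pin's top 14 mm above the point, the arm's upper face 20 mm below it.
- right_clip (a joint): Angle of the like clip at the housing's -y side. 0 = closed, against its stop, pointing in over the cover (to the housing's +y). Grows counter-clockwise seen from above: at 1.57 it points along the housing's -x. Starts at 1.55 to 2.1 and stays where it is left.
- right_clip_pivot (a point): Upright pivot of the right clip, 78 mm from the housing's centre along its -y; sizes as for the left.
- right_clip_pin (a point): Grip point on the right clip's red pin; sizes as for the left.
- meter_mid (a point): Bystander: centre of the red multimeter lying on its back, 150 x 75 x 30 mm (its x, y, z), plus a dial 8 mm high.
- driver_grip (a point): Bystander: grip of a screwdriver 160 mm long lying on the mat, handle to its -x.
- reel_mid (a point): Bystander: centre of a small solder reel standing on its flat end, 52 mm in diameter, 38 mm high.
Not all that is in view belongs to the job. Of the things shaped like the part that bears cover_handle, the aluminium one is meant. What is shaped like the housing but purple is not meant.

How it is judged:
On the way, in this order (a step that is already met when the one before it is completed fails the run):
1. the cover has dropped over all four studs and lies flat on the rim (z of cover_handle in the frame of seat between 0.028 and 0.034 m and horizontal distance between cover_handle and seat below 0.012 m and angle between cover_handle's own z axis and vertical below 0.04 rad), for 0.2 s.
2. both clips are swung in over the cover (value of joint each of left_clip, right_clip below 0.25 rad), for 0.2 s.
At the end, for the whole second after the job is handed in: The cover lies flat on the housing's rim, down over all four studs (within 3 mm of its full depth, within 12 mm of the housing's centre, level to 0.04 rad), and both clips are swung in to within 0.25 rad of their stops (all of step 1 and all of step 2); the robot touches nothing.
It fails at once if the meter, the screwdriver or the reel is moved more than 30 mm (distance of any of meter_mid, driver_grip, reel_mid from where it was at the start of the episode above 0.03 m).
It also fails if it takes over 67 s, if anything falls off the work surface, if the arm or the gripper's body presses on something with over 40 N, if the wrist force passes 120 N, or if a joint passes its speed limit or range.

## Robot

A 6-joint arm with a two-finger parallel gripper is mounted at the origin on the work surface. World frame = base frame: x ahead of the robot, y to its left, z up, the work surface at z = 0. Lengths are in m, angles in rad, forces in N, time in s.
With the tool pointing down it reaches from about 0.3 to 0.775 m from the base axis. Payload 14.6 kg.
Tool frame: the origin (TCP) lies midway between the tips of the shut fingers; the grasp point (between the pads) lies env.pinch_z behind it (env.pinch_z is the distance from the TCP to the grasp point, in m); z points along the fingers, y is the line along which they close (so a half turn about z gives the same grasp; the last joint's range is limited). The gripper opens to 85 mm and grips with 20 to 120 N. Pads are 22 mm wide; open, the fingers measure 114 mm over their backs; the gripper's body (76 mm by 85 mm) begins 54 mm behind the grasp point. The pads swing forward as they close: fully open they stand 13 mm farther back than shut.
Start: joints at [1.097, 0.3, 1.521, -0, 1.321, -0.067], TCP at [0.218, 0.505, 0.231] pointing down, gripper open.
Joint ranges: [-3.03, 3.03], [-0.79, 2.21], [0.23, 2.52], [-1.04, 4.18], [0, 3.07], [-2.55, 2.55]. Speed limits (rad/s): [2.22, 2.22, 2.57, 3.14, 3.14, 3.14].

## Interface

Orientations are given as [roll, pitch, yaw] about the fixed x, y, z axes, in that order (R = Rz(yaw) Ry(pitch) Rx(roll)).
In Python, from rig import env gives the robot as it stands.
- The arm moves only by the tool carry_out, never from a script. Its argument "rows" is a list of rows, each a list of 3 entries, a list of its own where there are three numbers: the shift along the world's x, y, z as a fraction of full scale, then the turn, a rotation vector about the world's x, y, z as a fraction of full scale, then the gripper command: -1 is fully open, 1 is shut, values between are in proportion. A call has 1 to 10 rows; each row is the pose to reach, as a shift and turn from the pose commanded when the call began; what a row does not reach only later rows make up. Full scale, the value 1, is 600 mm for a shift and 60 degrees for a turn. A row lasts 1/10 s, in which the tool goes at most 50 mm and 8.59 degrees, less where a joint would pass 70% of its speed; a pose out of reach is approached as far as the arm can. A call with a number of a shift or a turn outside -1 to 1 is refused whole. A call with a gripper value outside its range is refused whole. The fingers move at their own pace and stop on an object; "newtons" is the grip in N (left out, the last holds). Time passes only in rows, so rows that repeat a pose let the fingers close. It gives the time, the measured TCP pose, the force, the opening and the grip force at its end, in the units of the state.
- env.sense(): the state, without advancing time (a new reading comes with each control period).
- env.read_camera(name): name is "scene" or "side" or "wrist"; returns a dict with "img" (384x512x3 uint8, red, green, blue), "z_map" (384x512 float32, m along the optical axis (not along the pixel's ray), 0 where there is no reading), "fx", "fy", "cx", "cy" (pixels), "xyz" and "rotation" of the camera in the world. Camera axes: x right, y down, z forward; pixel columns grow to the right and rows downward; lengths in m; the calibration is good to about 2 mm. A picture is of the moment at which its call begins.
- env.finish_job(): hands the job in; it is judged then, once.
Trained networks look in the newest picture that a camera, given by its name, has taken for a name from the list of things; names that differ only in an ending like _2 or _b are one class to them, and where a whole thing is asked for, a point or a joint stands for the part that bears it (a point fixed in the world has none). Each returns a list of dicts, best first, with "p" (0 to 1); they miss things now and then, are a little off and sometimes report something else, mostly with a low value. They report only what shows in the picture. A call takes as long as a camera call. They do not tell look-alikes from the thing itself.
- env.recognise(name, camera): "box" ([centre column, centre row, width, height] in pixels, round what is visible of it).
- env.landmark_of(name, camera): "centre" ([column, row] in pixels: a listed point, or the origin of a listed thing).
The state is a dict: "clock": time; "joints": joint angles; "joint_velocities": joint speeds; "effort": joint torques, N m; "ee_pos": TCP position; "orientation": TCP orientation; "wrist_force": force on the tool from outside, world axes, zero at the start; "wrist_torque": the same for the moment, N m; "gripper_width": finger opening in m; "grip_force": force on a finger pad.
Only numpy, scipy, OpenCV 4.12 (cv2) and the standard library are available. Lean on these libraries where they do the work, as an engineer would, in place of code of your own. Each camera call takes 0.05 s, during which the arm holds its last target. There are 200 camera calls.

## Working session

There is one attempt and no reset: what is moved stays moved. The work goes in short steps, Python scripts to look and compute and a tool call to move; the robot and the scene stay as the last step left them, time stands still between calls to the robot, and variables do not carry over. Pictures are saved under pics/ and viewed, at most 10 in all, crops included, and the job is handed in when it is done.

Besides the shell and the picture viewer there is one more tool, called as name(argument=value, ...), one argument or row to a line, values as JSON. carry_out: Moves the arm, as the interface text tells. Shift numbers are shares of 600 mm and turn numbers shares of 60 degrees, none past 1 either way. Its arguments: {"type":"object","properties":{"rows":{"type":"array","items":{"type":"array"}},"newtons":{"type":"number"}},"required":["rows"]}

```bash
ls; mkdir -p pics; cat > h.py <<'E'
import numpy as np,cv2
from rig import env
def shot(n,name=None):
    r=env.read_camera(n)
    if name: cv2.imwrite('pics/'+name,cv2.cvtColor(r['img'],cv2.COLOR_RGB2BGR))
    return r
def world(r,u,v,z=None,d=None):
    ray=np.array([(u-r['cx'])/r['fx'],(v-r['cy'])/r['fy'],1.])
    R=np.array(r['rotation']);ray=R@ray;o=np.array(r['xyz'])
    if d is None: d=(z-o[2])/ray[2]
    return o+d*ray
def cloud(r):
    v,u=np.mgrid[0:384,0:512];d=r['z_map']
    P=np.stack([(u-r['cx'])/r['fx']*d,(v-r['cy'])/r['fy']*d,d],-1)
    return P@np.array(r['rotation']).T+np.array(r['xyz'])
E
python3 - <<'E'
from h import *
a=shot('scene','s0.png');b=shot('side','d0.png')
i=np.vstack([cv2.imread('pics/s0.png'),cv2.imread('pics/d0.png')])
print(i.shape,env.pinch_z,env.sense())
for r in(a,b):print(r['xyz'],r['rotation'],r['fx'])
names="cover_handle cover_plate seat left_clip_pivot left_clip_pin right_clip_pivot right_clip_pin meter_mid driver_grip reel_mid".split()
for c,r in(('scene',a),('side',b)):
    P=cloud(r)
    for n in names:
        for q in env.landmark_of(n,c)[:3]:
            u,v=q['centre'];ui,vi=int(round(u)),int(round(v))
            print(c,n,round(q['p'],2),np.round([u,v]),P[vi,ui].round(3) if 0<=ui<512 and 0<=vi<384 else '')
E
```

```text
pics
(768, 512, 3) 0.0187 {'clock': 0.1, 'joints': array([ 1.09740881e+00,  3.00406285e-01,  1.52148986e+00, -1.38294863e-05,
        1.32073123e+00, -6.65904688e-02]), 'joint_velocities': array([-9.57511445e-04, -3.74200596e-04,  5.56247489e-06,  5.88225575e-04,
       -1.21545707e-03, -1.99171750e-03]), 'effort': array([ 1.05140018e-03, -5.44373095e+01, -3.62368798e+01, -1.19165984e-04,
        3.02431530e-03, -7.12683322e-05]), 'ee_pos': array([0.21752528, 0.50493216, 0.23079547]), 'orientation': array([-3.14055934e+00, -5.54852706e-05,  2.73479900e+00]), 'wrist_force': array([-0.16246034, -0.16883126,  0.67921868]), 'wrist_torque': array([-0.01607615, -0.00243586, -0.00314211]), 'grip_force': 0.0, 'gripper_width': 0.08503749449006198}
[1.08108797 0.64492432 1.39622948] [-2.50046904 -0.0049422   2.47433401] 443.22497845390563
[ 0.38504845 -1.05497878  1.15422073] [-2.43017781e+00  2.30464825e-03 -1.03535146e-01] 439.74579774631684Traceback (most recent call last):
  File "<stdin>", line 8, in <module>
  File "h.py", line 15, in cloud
    return P@np.array(r['rotation']).T+np.array(r['xyz'])
           ~~~~~~~~~~~~~~~~~~~~~~~~~~~^~~~~~~~~~~~~~~~~~~
ValueError: operands could not be broadcast together with shapes (384,512) (3,)
```

```bash
sed -i "s/np.array(r\['rotation'\])/Rot.from_euler('xyz',r['rotation']).as_matrix()/; 1a from scipy.spatial.transform import Rotation as Rot" h.py
python3 - <<'E'
from h import *
a=shot('scene');b=shot('side')
names="cover_handle cover_plate seat left_clip_pivot left_clip_pin right_clip_pivot right_clip_pin meter_mid driver_grip reel_mid".split()
for c,r in(('scene',a),('side',b)):
    P=cloud(r)
    for n in names:
        for q in env.landmark_of(n,c)[:3]:
            u,v=q['centre'];ui,vi=int(round(u)),int(round(v))
            print(c,n,round(q['p'],2),np.round([u,v]),P[vi,ui].round(3) if 0<=ui<512 and 0<=vi<384 else '')
E
```

```text
scene cover_handle 0.89 [216. 211.] [ 0.61  -0.19   0.038]
scene cover_handle 0.82 [214. 135.] [ 0.371 -0.551  0.001]
scene cover_handle 0.7 [161. 156.] [ 0.625 -0.566  0.024]
scene cover_plate 0.77 [162. 157.] [ 0.619 -0.574  0.007]
scene cover_plate 0.71 [217. 213.] [ 0.603 -0.196  0.012]
scene cover_plate 0.7 [212. 138.] [ 0.392 -0.535  0.009]
scene seat 0.8 [287. 280.] [0.589 0.192 0.049]
scene seat 0.66 [399. 247.] [0.173 0.329 0.011]
scene seat 0.63 [216. 214.] [ 0.608 -0.196  0.009]
scene left_clip_pivot 0.66 [302. 298.] [0.594 0.272 0.053]
scene left_clip_pivot 0.47 [417. 254.] [0.178 0.397 0.061]
scene left_clip_pin 0.59 [409. 246.] [0.19  0.364 0.084]
scene left_clip_pin 0.58 [220. 214.] [ 0.596 -0.188  0.008]
scene left_clip_pin 0.46 [302. 306.] [0.621 0.299 0.079]
scene right_clip_pivot 0.54 [275. 265.] [0.588 0.127 0.058]
scene right_clip_pin 0.66 [282. 249.] [0.545 0.11  0.096]
scene right_clip_pin 0.6 [305. 296.] [0.586 0.276 0.067]
scene right_clip_pin 0.48 [395. 230.] [0.186 0.294 0.095]
scene meter_mid 0.64 [241. 311.] [0.774 0.183 0.046]
scene driver_grip 0.64 [191
[... 719 characters left out ...]
53 [176. 103.] [ 0.158  0.484 -0.002]
side right_clip_pivot 0.51 [290. 145.] [0.592 0.124 0.046]
side right_clip_pivot 0.51 [182. 127.] [0.194 0.275 0.041]
side right_clip_pin 0.58 [178. 118.] [0.183 0.289 0.075]
side right_clip_pin 0.53 [280. 143.] [0.558 0.143 0.043]
side meter_mid 0.69 [301. 220.] [ 0.586 -0.193  0.006]
side meter_mid 0.56 [334. 137.] [0.765 0.161 0.037]
side driver_grip 0.71 [284. 128.] [0.582 0.22  0.048]
side driver_grip 0.64 [349. 201.] [ 0.755 -0.145  0.025]
side driver_grip 0.37 [287. 144.] [0.579 0.113 0.063]
side reel_mid 0.79 [233. 191.] [ 0.371 -0.073  0.04 ]
side reel_mid 0.52 [292. 146.] [0.604 0.147 0.019]
side reel_mid 0.26 [305. 218.] [ 0.601 -0.185  0.004]
```

View pics/s0.png

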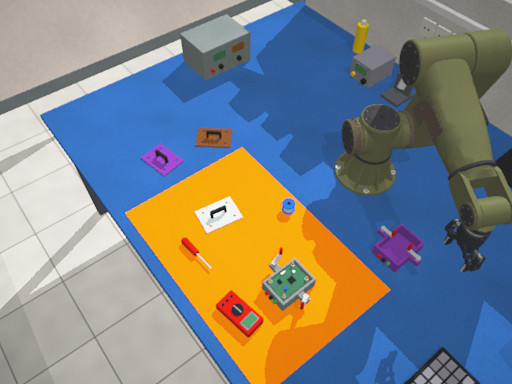

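View pics/d0.png

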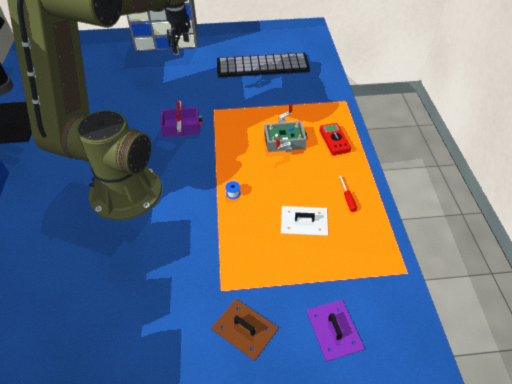

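Look-alikes for the cover: white/aluminium at scene (218,213), purple (161,158) and copper (213,137). I choose (218,213). For the housing: grey at (288,282), purple (399,247). I choose the grey one. I'll go above it for the close check.

carry_out(
  rows=[
    [[0.1,-0.05,0.2],[0,0,0.388],-1],
    [[0.6,-0.525,0.2],[0,0,0.388],-1],
    [[0.6,-0.525,0.2],[0,0,0.388],-1],
    [[0.6,-0.525,0.2],[0,0,0.388],-1],
    [[0.6,-0.525,0.2],[0,0,0.388],-1],
    [[0.6,-0.525,0.2],[0,0,0.388],-1],
    [[0.6,-0.525,0.2],[0,0,0.388],-1],
    [[0.6,-0.525,0.2],[0,0,0.388],-1],
    [[0.6,-0.525,0.2],[0,0,0.388],-1],
    [[0.6,-0.525,0.2],[0,0,0.388],-1],
  ],
)

```text
clock: 2.2
ee_pos: [0.5677, 0.1985, 0.3492]
orientation: [3.141, 0.0, 3.141]
wrist_force: [0.2, 0.6, 1.3]
gripper_width: 0.0857
grip_force: 0.0
```

carry_out(
  rows=[
    [[0.0167,-0.0167,0],[0,0,0],-1],
    [[0.0167,-0.0167,0],[0,0,0],-1],
  ],
)

```text
clock: 2.4
ee_pos: [0.5775, 0.1886, 0.348]
orientation: [-3.141, -0.001, 3.138]
wrist_force: [-0.7, 0.3, -0.6]
gripper_width: 0.0854
grip_force: 0.0
```

```bash
python3 - <<'E'
from h import *
r=shot('wrist','w1.png');P=cloud(r)
print(env.sense()['ee_pos'],r['xyz'],r['rotation'],r['fx'])
np.savez('w1.npz',**r)
for n in "seat housing left_clip_pivot left_clip_pin right_clip_pivot right_clip_pin".split():
    for q in env.landmark_of(n,'wrist')[:2]:
        u,v=q['centre'];print(n,round(q['p'],2),np.round([u,v]),P[int(np.clip(v,0,383)),int(np.clip(u,0,511))].round(4))
E
```

```text
[0.57650294 0.18994704 0.34813832] [0.51320639 0.18933159 0.49053345] [2.88129893e+00 6.88145596e-04 1.56669894e+00] 310.03629404834356
housing 0.18 [192. 136.] [0.5462 0.109  0.0983]
left_clip_pivot 0.72 [318. 158.] [0.5799 0.2761 0.0639]
left_clip_pivot 0.24 [ 66. 259.] [ 0.7523 -0.1279  0.021 ]
left_clip_pin 0.8 [332. 187.] [0.6164 0.2917 0.0833]
left_clip_pin 0.53 [246. 269.] [0.7642 0.1735 0.0382]
right_clip_pivot 0.63 [207. 161.] [0.5818 0.1225 0.0651]
right_clip_pin 0.85 [192. 138.] [0.5473 0.1091 0.0991]
```

View pics/w1.png

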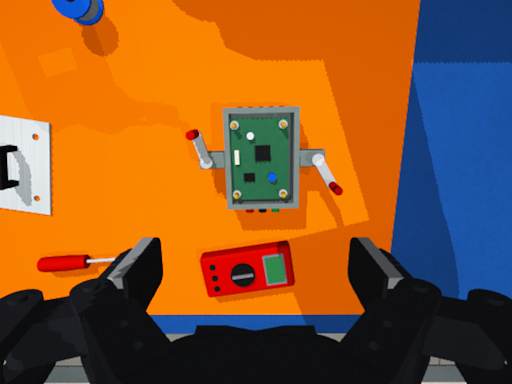

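The wrist view shows the grey housing at (262,159), with brass studs near (234,125), (283,124), (237,195) and (283,194). The clip pins are at (192,135) and (336,189), the meter at (247,268), and the aluminium cover is at the left edge. Next I'll drop closer for a second view and measure.

carry_out(
  rows=[
    [[0,0,-0.2],[0,0,0],-1],
    [[0,0,-0.2],[0,0,0],-1],
    [[0,0,-0.2],[0,0,0],-1],
    [[0,0,-0.2],[0,0,0],-1],
    [[0,0,-0.2],[0,0,0],-1],
  ],
)

```text
clock: 3.25
ee_pos: [0.5767, 0.1906, 0.2302]
orientation: [3.141, 0.001, -3.142]
wrist_force: [0.4, -0.1, 0.7]
gripper_width: 0.0856
grip_force: 0.0
```

```bash
python3 - <<'E'
from h import *
r=shot('wrist','w2.png');np.savez('w2.npz',**r)
print(env.sense()['ee_pos'],r['xyz'],r['rotation'])
for f in('w1.npz','w2.npz'):
    r=dict(np.load(f));P=cloud(r);hsv=cv2.cvtColor(r['img'],cv2.COLOR_RGB2HSV)
    near=(abs(P[...,0]-.59)<.1)&(abs(P[...,1]-.195)<.12)
    print(f,'mat z',np.median(P[(hsv[...,0]<22)&(hsv[...,1]>200)&(P[...,2]<.02)&near][:,2]))
    rim=near&(abs(P[...,2]-.051)<.006)&(hsv[...,1]<70)
    rim=cv2.morphologyEx(rim.astype(np.uint8),cv2.MORPH_OPEN,np.ones((3,3)))
    n,l,st,_=cv2.connectedComponentsWithStats(rim);k=1+np.argmax(st[1:,4])
    v,u=np.where(l==k)
    W=np.array([world(r,a,b,z=.05) for a,b in zip(u,v)])[:,:2]
    print('rim z',np.median(P[l==k][:,2]),cv2.minAreaRect((W*1000).astype(np.float32)),len(W))
    br=near&(hsv[...,0]>12)&(hsv[...,0]<35)&(hsv[...,1]>60)&(P[...,2]>.03)&(abs(P[...,1]-.195)<.06)
    n,l,st,c=cv2.connectedComponentsWithStats(br.astype(np.uint8))
    for i in range(1,n):
        if st[i,4]>5: print('stud',st[i],c[i].round(1),world(r,*c[i],z=.056)[:2].round(4),P[l==i][:,2].max().round(4))
    red=near&((hsv[...,0]<6)|(hsv[...,0]>174))&(hsv[...,1]>150)&(P[...,2]>.06)
    n,l,st,c=cv2.connectedComponentsWithStats(red.astype(np.uint8))
    for i in range(1,n):
        if st[i,4]>15:
            Q=P[l==i];t=Q[:,2]>Q[:,2].max()-.006
            print('pin',st[i],Q[t].mean(0).round(4),Q[:,2].max())
i=cv2.imread('pics/w2.png');
E
```

```text
[0.57696797 0.19060027 0.23089011] [0.51207637 0.19098854 0.37257508] [2.87896050e+00 3.72945675e-06 1.56990068e+00]
w1.npz mat z 0.0030765638948143104
rim z 0.0525968960231345 ((584.824951171875, 205.3114776611328), (146.95941162109375, 164.1499786376953), 1.0512157678604126) 2349
stud [222 116   2   8   9] [222.1 119.6] [0.5277 0.1441] 0.4905
stud [231 123   5   5  22] [233.1 125.1] [0.5352 0.159 ] 0.0646
stud [281 122   5   5  23] [283. 124.] [0.534  0.2274] 0.0653
stud [223 137   2   7   9] [223.2 140.1] [0.5555 0.1448] 0.0533
stud [225 181   2   6   6] [225.2 183.5] [0.6176 0.1457] 0.0539
stud [234 193   5   6  28] [236.1 195.6] [0.6358 0.1612] 0.065
stud [281 192   6   6  28] [283.  194.6] [0.6344 0.2294] 0.0653
stud [226 200   1   6   6] [226.  202.5] [0.6462 0.1461] 0.0537
stud [271 209   7   4  10] [273.2 211.3] [0.66   0.2154] 0.0367
stud [221 326   7   1   7] [224. 326.] [0.8579 0.1369] 0.4214
pin [186 130  13  10  96] [0.5451 0.1078 0.098 ] 0.09964449646184442
pin [329 182  13  13 104] [0.6175 0.2967 0.098 ] 0.10034166914870984
w2.npz mat z 0.0030269561850218285
rim z 0.0
[... 264 characters left out ...]
21   2   5   8] [208.5 123. ] [0.5268 0.1446] 0.0544
stud [288 127   8   8  47] [291.3 130.6] [0.5344 0.2276] 0.0652
stud [220 129   8   7  46] [223.2 132. ] [0.5357 0.1591] 0.0648
stud [210 156   2   5   8] [210.5 158. ] [0.562  0.1453] 0.0542
stud [224 221   7  10  58] [227.4 225.8] [0.6364 0.1608] 0.0648
stud [287 220   8  10  59] [290.3 224.6] [0.6351 0.2294] 0.0649
stud [214 226   2   5   7] [214.4 227.9] [0.6388 0.1466] 0.0532
stud [291 241   9   1   9] [295. 241.] [0.6544 0.2352] 0.0537
stud [221 242   7   2   8] [224.2 242.8] [0.6565 0.1569] 0.0544
pin [155 138  21  15 233] [0.5452 0.1079 0.0982] 0.10059290906501478
pin [352 208  22  22 256] [0.5121 0.191  0.3726] 0.37257507904003234
```

View pics/w2.png

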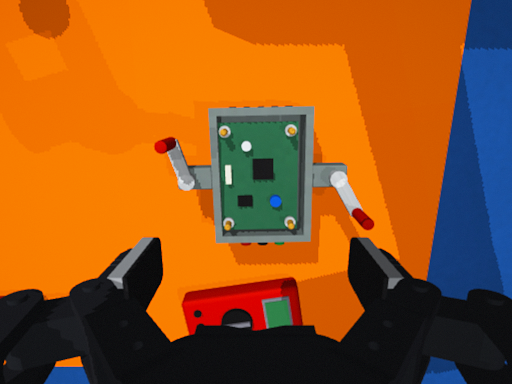

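The closer view shows studs at (223,132), (291,131), (227,226) and (290,225), giving a stud centre of about (0.585,0.194), yaw about 0.017. Pins are at (0.545,0.108) and (0.6175,0.2967). The clips start well open. On to the cover.

carry_out(
  rows=[
    [[0.033,-0.647,0],[0,0,0],-1],
    [[0.033,-0.647,0],[0,0,0],-1],
    [[0.033,-0.647,0],[0,0,0],-1],
    [[0.033,-0.647,0],[0,0,0],-1],
    [[0.033,-0.647,0],[0,0,0],-1],
    [[0.033,-0.647,0],[0,0,0],-1],
    [[0.033,-0.647,0],[0,0,0],-1],
    [[0.033,-0.647,0],[0,0,0],-1],
    [[0.033,-0.647,0],[0,0,0],-1],
    [[0.033,-0.647,0],[0,0,0],-1],
  ],
)

```text
clock: 4.3
ee_pos: [0.5966, -0.1987, 0.2303]
orientation: [-3.141, 0.002, 3.14]
wrist_force: [0.5, 0.8, -0.3]
gripper_width: 0.0855
grip_force: 0.0
```

```bash
python3 - <<'E'
from h import *
r=shot('wrist','w3.png');np.savez('w3.npz',**r)
print(env.sense()['ee_pos'],r['xyz'],r['rotation'])
P=cloud(r);hsv=cv2.cvtColor(r['img'],cv2.COLOR_RGB2HSV)
near=(abs(P[...,0]-.605)<.12)&(abs(P[...,1]+.195)<.1)&(P[...,2]<.06)
print('mat',np.median(P[near&(hsv[...,1]>200)][:,2]))
pl=near&(hsv[...,1]<60)&(hsv[...,2]>90)&(P[...,2]<.02)
print('plate z',np.median(P[pl][:,2]))
m=near&(hsv[...,1]<120)
n,l,st,_=cv2.connectedComponentsWithStats(m.astype(np.uint8));k=1+np.argmax(st[1:,4])
v,u=np.where(l==k);W=np.array([world(r,a,b,z=.007) for a,b in zip(u,v)])[:,:2]
print('plate',cv2.minAreaRect((W*1000).astype(np.float32)))
ho=(l!=k)&cv2.morphologyEx((l==k).astype(np.uint8),cv2.MORPH_CLOSE,np.ones((15,15))).astype(bool)
n,q,st,c=cv2.connectedComponentsWithStats(ho.astype(np.uint8))
for i in range(1,n):
    if st[i,4]>15: print('hole',st[i],c[i].round(1),world(r,*c[i],z=.006)[:2].round(4))
top=near&(P[...,2]>.033)
Q=P[top];print('bar',Q.mean(0).round(4),np.median(Q[:,2]),Q[:,2].max(),cv2.minAreaRect((Q[:,:2]*1000).astype(np.float32)),len(Q))
E
```

```text
[ 0.59660279 -0.19772343  0.23012467] [ 0.53185777 -0.19802801  0.37264358] [2.87820849e+00 1.07800830e-03 1.56804085e+00]
mat 0.003022225471792428
plate z 0.007020576127375222
plate ((598.5025634765625, -192.04513549804688), (110.6502914428711, 150.552978515625), 80.76937866210938)
hole [235 114   8   9  54] [238.3 118. ] [ 0.5436 -0.2176]
hole [293 124   7   8  47] [296.  127.4] [ 0.5544 -0.1508]
hole [223 197   8   7  41] [226.7 199.9] [ 0.642  -0.2336]
hole [278 205   7   7  37] [280.9 208.3] [ 0.6531 -0.1665]
bar [ 0.5975 -0.1927  0.0407] 0.0407824118882934 0.043540635467282596 ((598.9730834960938, -192.70306396484375), (12.047850608825684, 64.19918823242188), 80.72673034667969) 641
```

View pics/w3.png

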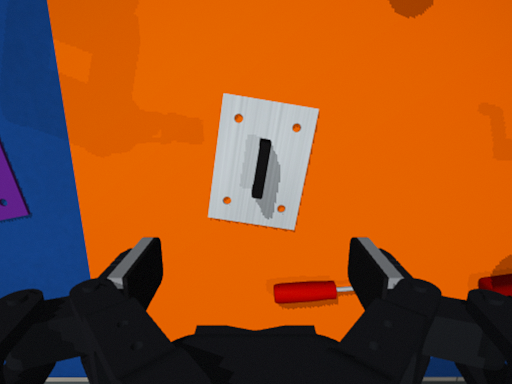

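The crop confirms the aluminium cover, with its handle at (261,168) and holes at (238,118), (296,127), (227,200) and (281,208). Its centre is (0.5984,-0.1922), yaw -9.2°. The bar top is at 0.041 and the plate top at 0.007. The driver at (310,291) is clear. Going down to grasp.

carry_out(
  rows=[
    [[0.0033,0.01,-0.2],[0,0,-0.153],-1],
    [[0.0033,0.01,-0.2],[0,0,-0.153],-1],
    [[0.0033,0.01,-0.3],[0,0,-0.153],-1],
    [[0.0033,0.01,-0.3],[0,0,-0.153],-1],
    [[0.0033,0.01,-0.33],[0,0,-0.153],-1],
    [[0.0033,0.01,-0.355],[0,0,-0.153],-1],
    [[0.0033,0.01,-0.355],[0,0,-0.153],-1],
    [[0.0033,0.01,-0.355],[0,0,-0.153],-1],
  ],
)

```text
clock: 5.15
ee_pos: [0.5989, -0.1917, 0.0169]
orientation: [-3.141, 0.001, 2.982]
wrist_force: [0.2, -0.9, 0.3]
gripper_width: 0.0853
grip_force: 0.0
```

carry_out(
  newtons=60,
  rows=[
    [[0,0,0],[0,0,0],1],
    [[0,0,0],[0,0,0],1],
    [[0,0,0],[0,0,0],1],
    [[0,0,0],[0,0,0],1],
    [[0,0,0],[0,0,0],1],
    [[0,0,0],[0,0,0],1],
    [[0,0,0],[0,0,0],1],
    [[0,0,0],[0,0,0],1],
  ],
)

```text
clock: 5.95
ee_pos: [0.5984, -0.1921, 0.0161]
orientation: [-3.142, 0.0, 2.981]
wrist_force: [-0.6, 1.4, 4.6]
gripper_width: 0.0109
grip_force: 59.2
```

carry_out(
  rows=[
    [[0,0,0.05],[0,0,0],1],
    [[0,0,0.1],[0,0,0],1],
    [[0,0,0.18],[0,0,0],1],
    [[0,0,0.25],[0,0,0],1],
    [[0,0,0.25],[0,0,0.17],1],
    [[0,0,0.25],[0,0,0.17],1],
    [[0,0,0.25],[0,0,0.17],1],
  ],
)

```text
clock: 6.65
ee_pos: [0.5976, -0.1919, 0.1643]
orientation: [3.141, -0.002, -3.126]
wrist_force: [1.1, -0.1, -2.1]
gripper_width: 0.011
grip_force: 58.8
```

```bash
python3 - <<'E'
from h import *
r=shot('wrist','w4.png');np.savez('w4.npz',**r)
s=env.sense();print(s['ee_pos'],s['orientation'],s['wrist_force'],s['gripper_width'],r['xyz'],r['rotation'])
P=cloud(r);z=s['ee_pos'][2]
d=P[...,2];near=(abs(P[...,0]-.6)<.12)&(abs(P[...,1]+.19)<.09)
m=near&(abs(d-(z-.010))<.02)
print(np.median(d[m]),m.sum())
Q=P[m];print(np.polyfit if 0 else '', cv2.minAreaRect((Q[:,:2]*1000).astype(np.float32)))
E
```

```text
[ 0.59767126 -0.19184415  0.16412319] [ 3.14055883e+00 -2.54591541e-03 -3.12741120e+00] [ 0.091258   -0.82807512 -1.60728347] 0.010557625221197308 [ 0.53360049 -0.1925207   0.30693502] [ 2.88267334e+00 -5.23922442e-04  1.58500856e+00]
0.15523956953080692 35412
 ((589.5494384765625, -191.8092041015625), (132.7637176513672, 110.69063568115234), 0.8670068383216858)
```

View pics/w4.png

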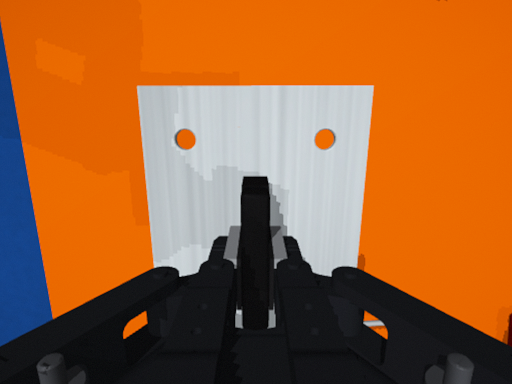

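The plate is held level and square, with the far holes at (185,139) and (325,139). I'll compute the plate centre in the held pose.

```bash
python3 - <<'E'
from h import *
r=dict(np.load('w4.npz'));P=cloud(r);hsv=cv2.cvtColor(r['img'],cv2.COLOR_RGB2HSV)
m=(hsv[...,1]<60)&(abs(P[...,2]-.155)<.012)&(hsv[...,2]>120)
Q=P[m];A=np.c_[Q[:,:2],np.ones(len(Q))];print('plane',np.linalg.lstsq(A,Q[:,2],rcond=None)[0])
w=(hsv[...,1]<120).astype(np.uint8)
n,l,st,c=cv2.connectedComponentsWithStats(1-w)
H=[]
for i in range(1,n):
    if 100<st[i,4]<1500 and c[i][1]<200:
        p=world(r,*c[i],z=.1545);H.append(p);print(st[i],c[i].round(1),p.round(4))
H=np.array(sorted(H,key=lambda p:p[1]));d=H[1]-H[0];print(np.linalg.norm(d))
y=d/np.linalg.norm(d);x=np.array([y[1],-y[0],0]);print('yaw',np.degrees(np.arctan2(x[1],x[0])),'centre',(H.mean(0)+.05*x).round(4))
E
```

```text
plane [-0.00278096  0.00074455  0.1569392 ]
[177 129  19  20 293] [185.6 138.9] [ 0.5482 -0.226   0.1545]
[315 129  19  20 299] [324.  138.7] [ 0.5472 -0.1586  0.1545]
0.06737707133000674
yaw 0.8777711773284058 centre [ 0.5977 -0.1915  0.1545]
```

carry_out(
  rows=[
    [[-0.0213,0.643,0],[0,0,0.002],1],
    [[-0.0213,0.643,0],[0,0,0.002],1],
    [[-0.0213,0.643,0],[0,0,0.002],1],
    [[-0.0213,0.643,0],[0,0,0.002],1],
    [[-0.0213,0.643,0],[0,0,0.002],1],
    [[-0.0213,0.643,0],[0,0,0.002],1],
    [[-0.0213,0.643,0],[0,0,0.002],1],
    [[-0.0213,0.643,0],[0,0,0.002],1],
    [[-0.0213,0.643,0],[0,0,0.002],1],
    [[-0.0213,0.643,0],[0,0,0.002],1],
  ],
)

```text
clock: 7.7
ee_pos: [0.5849, 0.1941, 0.1645]
orientation: [-3.141, -0.002, -3.123]
wrist_force: [-0.0, -1.0, -2.4]
gripper_width: 0.0106
grip_force: 59.1
```

carry_out(
  rows=[
    [[0,0,-0.06],[0,0,0],1],
    [[0,0,-0.127],[0,0,0],1],
    [[0,0,-0.127],[0,0,0],1],
    [[0,0,-0.127],[0,0,0],1],
  ],
)

```text
clock: 8.1
ee_pos: [0.5857, 0.1928, 0.09]
orientation: [-3.141, -0.001, -3.124]
wrist_force: [0.2, 1.4, -0.3]
gripper_width: 0.0107
grip_force: 59.1
```

```bash
python3 - <<'E'
from h import *
r=shot('wrist','w5.png');np.savez('w5.npz',**r)
z=[];F=[]
for i in range(4):
    s=env.sense();z.append(s['ee_pos']);F.append(s['wrist_force']);shot('side') if i<3 else 0
print(np.mean(z,0),np.mean(F,0),s['orientation'])
P=cloud(r);hsv=cv2.cvtColor(r['img'],cv2.COLOR_RGB2HSV)
c=r['img'][90:290,60:460];cv2.imwrite('pics/w5c.png',cv2.resize(cv2.cvtColor(c,cv2.COLOR_RGB2BGR),(800,400),interpolation=cv2.INTER_NEAREST))
E
```

```text
[0.58647126 0.1934704  0.09169219] [-0.05911817 -0.13104993 -1.97495967] [ 3.14089663e+00  2.97565990e-03 -3.12280252e+00]
```

View pics/w5c.png

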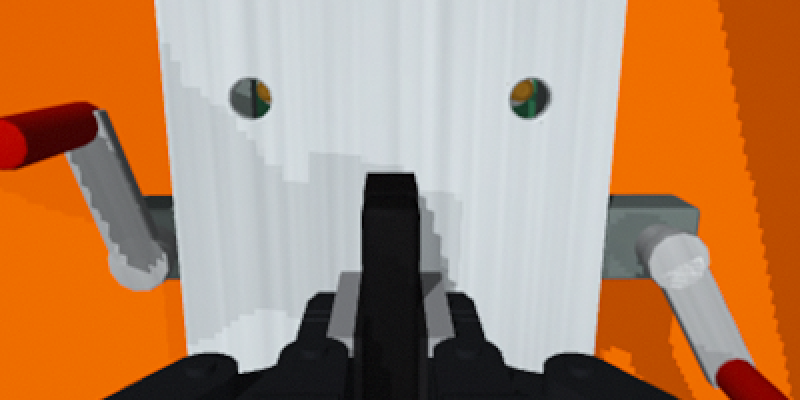

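The holes at (250,98) and (530,98) in the crop show the studs symmetrically in both, so alignment looks right allowing for parallax. I'll lower to just above the tops, then feel.

carry_out(
  rows=[
    [[0,0,-0.01],[0,0,0],1],
    [[0,0,-0.02],[0,0,0],1],
    [[0,0,-0.022],[0,0,0],1],
    [[0,0,-0.024],[0,0,0],1],
    [[0,0,-0.026],[0,0,0],1],
    [[0,0,-0.028],[0,0,0],1],
    [[0,0,-0.028],[0,0,0],1],
  ],
)

```text
clock: 9.0
ee_pos: [0.5854, 0.1938, 0.0726]
orientation: [-3.142, -0.0, -3.122]
wrist_force: [-0.2, -0.7, -1.8]
gripper_width: 0.0108
grip_force: 59.1
```

carry_out(
  rows=[
    [[0,0,-0.002],[0,0,0],1],
    [[0,0,-0.004],[0,0,0],1],
    [[0,0,-0.005],[0,0,0],1],
    [[0,0,-0.005],[0,0,0],1],
  ],
)

```text
clock: 9.4
ee_pos: [0.5854, 0.1937, 0.0696]
orientation: [-3.142, -0.0, -3.122]
wrist_force: [-0.5, 0.8, -1.9]
gripper_width: 0.0107
grip_force: 59.1
```

carry_out(
  rows=[
    [[0,0,-0.002],[0,0,0],1],
    [[0,0,-0.004],[0,0,0],1],
    [[0,0,-0.005],[0,0,0],1],
    [[0,0,-0.005],[0,0,0],1],
  ],
)

```text
clock: 9.8
ee_pos: [0.5854, 0.1937, 0.0666]
orientation: [-3.142, -0.0, -3.122]
wrist_force: [1.0, 0.1, -1.6]
gripper_width: 0.0108
grip_force: 59.1
```

carry_out(
  rows=[
    [[0,0,-0.001],[0,0,0],1],
    [[0,0,-0.002],[0,0,0],1],
    [[0,0,-0.0025],[0,0,0],1],
    [[0,0,-0.0025],[0,0,0],1],
  ],
)

```text
clock: 10.2
ee_pos: [0.5855, 0.1938, 0.0661]
orientation: [3.142, 0.0, -3.122]
wrist_force: [-4.8, -1.3, 6.2]
gripper_width: 0.0107
grip_force: 60.4
```

Contact came at the expected home height. Now I release, retreat and look.

carry_out(
  rows=[
    [[0,0,0],[0,0,0],-1],
    [[0,0,0],[0,0,0],-1],
    [[0,0,0],[0,0,0],-1],
    [[0,0,0],[0,0,0],-1],
    [[0,0,0.04],[0,0,0],-1],
    [[0,0,0.12],[0,0,0],-1],
    [[0,0,0.2],[0,0,0],-1],
    [[0,0,0.25],[0,0,0],-1],
    [[0,0,0.25],[0,0,0],-1],
  ],
)

```text
clock: 11.1
ee_pos: [0.5869, 0.1941, 0.2204]
orientation: [3.14, 0.008, -3.122]
wrist_force: [0.3, 0.1, -0.4]
gripper_width: 0.0852
grip_force: 0.0
```

```bash
python3 - <<'E'
from h import *
r=shot('wrist','w6.png');np.savez('w6.npz',**r)
print(env.sense()['ee_pos'],r['xyz'])
P=cloud(r);hsv=cv2.cvtColor(r['img'],cv2.COLOR_RGB2HSV)
near=(abs(P[...,0]-.585)<.1)&(abs(P[...,1]-.195)<.12)
m=near&(hsv[...,1]<60)&(abs(P[...,2]-.058)<.006)&(abs(P[...,1]-.194)<.05)
Q=P[m];A=np.c_[Q[:,:2]-[.585,.194],np.ones(len(Q))];print('plane',np.linalg.lstsq(A,Q[:,2],rcond=None)[0],len(Q))
b=near&(P[...,2]>.08)&(hsv[...,2]<70)&(P[...,2]<.1)&(abs(P[...,1]-.194)<.03);print('bar',P[b].mean(0))
red=near&((hsv[...,0]<6)|(hsv[...,0]>174))&(hsv[...,1]>150)&(P[...,2]>.06)&(P[...,2]<.12)
n,l,st,c=cv2.connectedComponentsWithStats(red.astype(np.uint8))
for i in range(1,n):
    if st[i,4]>30:
        Q=P[l==i];t=Q[:,2]>Q[:,2].max()-.006
        print('pin',st[i],Q[t].mean(0).round(4),Q[:,2].max())
for n in('left_clip_pivot','right_clip_pivot'):
    for q in env.landmark_of(n,'wrist')[:1]: print(n,q['p'],world(r,*q['centre'],z=.065))
E
```

```text
[0.58606647 0.19390034 0.21731687] [0.52137264 0.19302429 0.36237241]
plane [-0.00032559 -0.00056175  0.05699554] 13326
bar [0.58376188 0.19407987 0.09074758]
pin [146 125  23  15 261] [0.5452 0.1079 0.0983] 0.10055223675544434
pin [351 202  23  22 269] [0.6174 0.2964 0.098 ] 0.10009389139891367
left_clip_pivot 0.68 [0.57981195 0.27246202 0.065     ]
right_clip_pivot 0.67 [0.58259208 0.11983976 0.065     ]
```

View pics/w6.png

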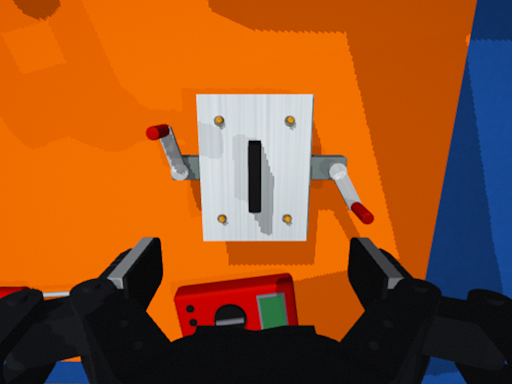

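The cover is seated: its plane is at 0.057, level, with stud tips through all four holes at (219,120), (290,120), (222,219) and (287,219). Pins are at (157,132) and (362,212). I'll go to the left pin with the jaws along its tangent.

carry_out(
  newtons=20,
  rows=[
    [[0.053,0.1705,0],[0,0,0.515],-1],
    [[0.053,0.1705,0],[0,0,0.515],-1],
    [[0.053,0.1705,-0.05],[0,0,0.515],-1],
    [[0.053,0.1705,-0.1],[0,0,0.515],-1],
    [[0.053,0.1705,-0.15],[0,0,0.515],-1],
    [[0.053,0.1705,-0.2],[0,0,0.515],-1],
    [[0.053,0.1705,-0.24],[0,0,0.515],-1],
    [[0.053,0.1705,-0.24],[0,0,0.515],-1],
    [[0.053,0.1705,-0.24],[0,0,0.515],-1],
  ],
)

```text
clock: 12.15
ee_pos: [0.617, 0.2959, 0.0708]
orientation: [3.141, -0.001, -2.583]
wrist_force: [-0.2, 0.6, 0.8]
gripper_width: 0.0856
grip_force: 0.0
```

carry_out(
  newtons=20,
  rows=[
    [[0,0,0],[0,0,0],1],
    [[0,0,0],[0,0,0],1],
    [[0,0,0],[0,0,0],1],
    [[0,0,0],[0,0,0],1],
    [[0,0,0],[0,0,0],1],
    [[0,0,0],[0,0,0],1],
    [[0,0,0],[0,0,0],1],
    [[0,0,0],[0,0,0],1],
  ],
)

```text
clock: 12.95
ee_pos: [0.6174, 0.2961, 0.0715]
orientation: [-3.142, 0.0, -2.583]
wrist_force: [-0.7, -0.3, 3.2]
gripper_width: 0.0111
grip_force: 20.8
```

```bash
python3 -c "
import numpy as np
for a0,n,s in((33.6,8,7.5),(-26.4,8,7.1)):
  f=lambda a:.0412*np.array([np.cos(np.radians(a)),np.sin(np.radians(a))])
  print([[[*((f(a0-s*k)-f(a0))/.6).round(4).tolist(),0],[0,0,round(-s*k/60,4)],1] for k in range(1,n+1)])
"
```

```text
[[[0.0045, -0.0078, 0], [0, 0, -0.125], 1], [[0.0079, -0.0161, 0], [0, 0, -0.25], 1], [[0.0102, -0.0248, 0], [0, 0, -0.375], 1], [[0.0113, -0.0337, 0], [0, 0, -0.5], 1], [[0.0113, -0.0427, 0], [0, 0, -0.625], 1], [[0.0101, -0.0516, 0], [0, 0, -0.75], 1], [[0.0078, -0.0602, 0], [0, 0, -0.875], 1], [[0.0043, -0.0685, 0], [0, 0, -1.0], 1]]
[[[-0.0042, -0.0074, 0], [0, 0, -0.1183], 1], [[-0.0094, -0.0142, 0], [0, 0, -0.2367], 1], [[-0.0153, -0.0203, 0], [0, 0, -0.355], 1], [[-0.0219, -0.0256, 0], [0, 0, -0.4733], 1], [[-0.0292, -0.03, 0], [0, 0, -0.5917], 1], [[-0.0369, -0.0336, 0], [0, 0, -0.71], 1], [[-0.045, -0.0361, 0], [0, 0, -0.8283], 1], [[-0.0534, -0.0377, 0], [0, 0, -0.9467], 1]]
```

carry_out(
  rows=[
    [[0.0045,-0.0078,0],[0,0,-0.125],1],
    [[0.0079,-0.0161,0],[0,0,-0.25],1],
    [[0.0102,-0.0248,0],[0,0,-0.375],1],
    [[0.0113,-0.0337,0],[0,0,-0.5],1],
    [[0.0113,-0.0427,0],[0,0,-0.625],1],
    [[0.0101,-0.0516,0],[0,0,-0.75],1],
    [[0.0078,-0.0602,0],[0,0,-0.875],1],
    [[0.0043,-0.0685,0],[0,0,-1],1],
    [[0.0043,-0.0685,0],[0,0,-1],1],
  ],
)

```text
clock: 13.85
ee_pos: [0.618, 0.2559, 0.0712]
orientation: [-3.141, -0.004, 2.649]
wrist_force: [-13.8, 6.5, 6.4]
gripper_width: 0.0115
grip_force: 21.2
```

carry_out(
  rows=[
    [[-0.0042,-0.0074,0],[0,0,-0.1183],1],
    [[-0.0094,-0.0142,0],[0,0,-0.2367],1],
    [[-0.0153,-0.0203,0],[0,0,-0.355],1],
    [[-0.0219,-0.0256,0],[0,0,-0.4733],1],
    [[-0.0292,-0.03,0],[0,0,-0.5917],1],
    [[-0.0369,-0.0336,0],[0,0,-0.71],1],
    [[-0.045,-0.0361,0],[0,0,-0.8283],1],
    [[-0.045,-0.0361,0],[0,0,-0.8283],1],
  ],
)

```text
clock: 14.65
ee_pos: [0.5917, 0.2354, 0.0714]
orientation: [-3.141, -0.003, 1.782]
wrist_force: [-4.7, 14.5, 1.9]
gripper_width: 0.0108
grip_force: 20.7
```

carry_out(
  rows=[
    [[-0.003,0.002,0],[0,0,-0.04],1],
    [[-0.006,0.003,0],[0,0,-0.08],1],
    [[-0.009,0.003,0],[0,0,-0.12],1],
    [[-0.009,0.003,0],[0,0,-0.12],1],
  ],
)

```text
clock: 15.05
ee_pos: [0.5872, 0.2348, 0.0714]
orientation: [-3.141, 0.001, 1.66]
wrist_force: [-3.3, -3.8, 4.2]
gripper_width: 0.0111
grip_force: 21.1
```

carry_out(
  rows=[
    [[-0.003,0,0],[0,0,-0.04],1],
    [[-0.005,0,0],[0,0,-0.06],1],
    [[-0.005,0,0],[0,0,-0.06],1],
  ],
)

```text
clock: 15.35
ee_pos: [0.5845, 0.2346, 0.0715]
orientation: [-3.142, 0.001, 1.598]
wrist_force: [-3.3, -5.3, 4.3]
gripper_width: 0.0108
grip_force: 21.2
```

carry_out(
  rows=[
    [[-0.0015,0,0],[0,0,0],1],
    [[-0.003,0,0],[0,0,0],1],
    [[-0.003,0,0],[0,0,0],1],
  ],
)

```text
clock: 15.65
ee_pos: [0.5832, 0.2345, 0.0715]
orientation: [3.141, 0.001, 1.598]
wrist_force: [1.7, -4.9, 3.8]
gripper_width: 0.0113
grip_force: 21.0
```

The left clip is at its stop. Releasing and moving over to the right pin.

carry_out(
  rows=[
    [[0,0,0],[0,0,0],-1],
    [[0,0,0],[0,0,0],-1],
    [[0,0,0],[0,0,0],-1],
    [[0,0,0.06],[0,0,0],-1],
    [[0,0,0.12],[0,0,0.14],-1],
    [[-0.03,-0.1,0.12],[0,0,0.28],-1],
    [[-0.0637,-0.211,0.12],[0,0,0.42],-1],
    [[-0.0637,-0.211,0.12],[0,0,0.56],-1],
    [[-0.0637,-0.211,0.12],[0,0,0.7],-1],
    [[-0.0637,-0.211,0.12],[0,0,0.8],-1],
  ],
)

```text
clock: 16.65
ee_pos: [0.5443, 0.1076, 0.1435]
orientation: [3.141, 0.0, 2.44]
wrist_force: [0.1, 0.1, 0.4]
gripper_width: 0.0851
grip_force: 0.0
```

carry_out(
  rows=[
    [[0,0,0],[0,0,0.14],-1],
    [[0,0,0],[0,0,0.28],-1],
    [[0,0,0],[0,0,0.42],-1],
    [[0,0,0],[0,0,0.56],-1],
    [[0,0,0],[0,0,0.7],-1],
    [[0,0,0],[0,0,0.84],-1],
    [[0,0,0],[0,0,0.96],-1],
    [[0,0,0],[0,0,0.96],-1],
  ],
)

```text
clock: 17.45
ee_pos: [0.5444, 0.1086, 0.1432]
orientation: [3.142, -0.0, -2.841]
wrist_force: [0.3, -0.4, 0.5]
gripper_width: 0.0856
grip_force: 0.0
```

```bash
python3 - <<'E'
from h import *
r=shot('wrist','w7.png');s=env.sense();print(s['ee_pos'],s['orientation'])
P=cloud(r);hsv=cv2.cvtColor(r['img'],cv2.COLOR_RGB2HSV)
near=(abs(P[...,0]-.585)<.1)&(abs(P[...,1]-.195)<.13)
red=near&((hsv[...,0]<6)|(hsv[...,0]>174))&(hsv[...,1]>150)&(P[...,2]>.06)&(P[...,2]<.12)
n,l,st,c=cv2.connectedComponentsWithStats(red.astype(np.uint8))
for i in range(1,n):
    if st[i,4]>30:
        Q=P[l==i];t=Q[:,2]>Q[:,2].max()-.006
        print('pin',st[i],Q[t].mean(0).round(4),Q[:,2].max())
for a0,n_,sg in((197.2,8,7.5),(137.2,6,7.0)):
  f=lambda a:.042*np.array([np.cos(np.radians(a)),np.sin(np.radians(a))])
  print([[[*((f(a0-sg*k)-f(a0))/.6).round(4).tolist(),0],[0,0,round(-sg*k/60,4)],1] for k in range(1,n_+1)])
E
```

```text
[0.54438916 0.10858734 0.1432045 ] [ 3.14151015e+00 -6.98585630e-05 -2.84529359e+00]
pin [244 190  18  32 450] [0.5447 0.1068 0.098 ] 0.10008150752083622
[[[-0.0021, 0.0089, 0], [0, 0, -0.125], 1], [[-0.0031, 0.018, 0], [0, 0, -0.25], 1], [[-0.0028, 0.0272, 0], [0, 0, -0.375], 1], [[-0.0014, 0.0362, 0], [0, 0, -0.5], 1], [[0.0012, 0.045, 0], [0, 0, -0.625], 1], [[0.0049, 0.0533, 0], [0, 0, -0.75], 1], [[0.0097, 0.0611, 0], [0, 0, -0.875], 1], [[0.0155, 0.0683, 0], [0, 0, -1.0], 1]]
[[[0.0062, 0.0059, 0], [0, 0, -0.1167], 1], [[0.013, 0.011, 0], [0, 0, -0.2333], 1], [[0.0205, 0.0152, 0], [0, 0, -0.35], 1], [[0.0283, 0.0185, 0], [0, 0, -0.4667], 1], [[0.0366, 0.0209, 0], [0, 0, -0.5833], 1], [[0.045, 0.0222, 0], [0, 0, -0.7], 1]]
```

View pics/w7.png

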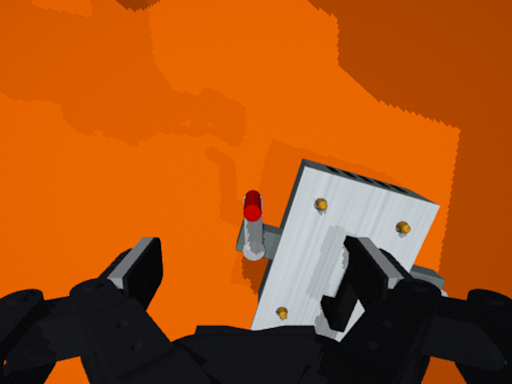

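The pin at (253,205) is centred between the jaws with its tangent aligned. The left clip is hidden here and will be checked at the end. Lowering and gripping.

carry_out(
  rows=[
    [[0,-0.001,-0.05],[0,0,0],-1],
    [[0,-0.001,-0.1],[0,0,0],-1],
    [[0,-0.001,-0.12],[0,0,0],-1],
    [[0,-0.001,-0.12],[0,0,0],1],
    [[0,-0.001,-0.12],[0,0,0],1],
    [[0,-0.001,-0.12],[0,0,0],1],
    [[0,-0.001,-0.12],[0,0,0],1],
    [[0,-0.001,-0.12],[0,0,0],1],
    [[0,-0.001,-0.12],[0,0,0],1],
    [[0,-0.001,-0.12],[0,0,0],1],
  ],
)

```text
clock: 18.5
ee_pos: [0.5447, 0.1079, 0.0719]
orientation: [-3.141, 0.001, -2.843]
wrist_force: [-1.1, -0.6, 5.6]
gripper_width: 0.0113
grip_force: 21.0
```

carry_out(
  rows=[
    [[-0.0021,0.0089,0],[0,0,-0.125],1],
    [[-0.0031,0.018,0],[0,0,-0.25],1],
    [[-0.0028,0.0272,0],[0,0,-0.375],1],
    [[-0.0014,0.0362,0],[0,0,-0.5],1],
    [[0.0012,0.045,0],[0,0,-0.625],1],
    [[0.0049,0.0533,0],[0,0,-0.75],1],
    [[0.0097,0.0611,0],[0,0,-0.875],1],
    [[0.0155,0.0683,0],[0,0,-1],1],
    [[0.0155,0.0683,0],[0,0,-1],1],
  ],
)

```text
clock: 19.4
ee_pos: [0.5545, 0.1489, 0.0718]
orientation: [3.14, 0.001, 2.391]
wrist_force: [1.9, -2.9, 6.0]
gripper_width: 0.0113
grip_force: 21.1
```

carry_out(
  rows=[
    [[0.0062,0.0059,0],[0,0,-0.1167],1],
    [[0.013,0.011,0],[0,0,-0.2333],1],
    [[0.0205,0.0152,0],[0,0,-0.35],1],
    [[0.0283,0.0185,0],[0,0,-0.4667],1],
    [[0.0366,0.0209,0],[0,0,-0.5833],1],
    [[0.043,0.022,0],[0,0,-0.7],1],
    [[0.043,0.022,0],[0,0,-0.7],1],
  ],
)

```text
clock: 20.1
ee_pos: [0.5804, 0.1615, 0.0718]
orientation: [3.14, 0.001, 1.66]
wrist_force: [3.7, -3.9, 6.1]
gripper_width: 0.0112
grip_force: 21.1
```

carry_out(
  rows=[
    [[0.002,0,0],[0,0,-0.02],1],
    [[0.004,0,0],[0,0,-0.03],1],
    [[0.004,0,0],[0,0,-0.03],1],
  ],
)

```text
clock: 20.4
ee_pos: [0.5822, 0.1616, 0.0719]
orientation: [3.141, 0.0, 1.633]
wrist_force: [1.1, -3.8, 6.8]
gripper_width: 0.0114
grip_force: 21.1
```

carry_out(
  rows=[
    [[0.002,0,0],[0,0,0],1],
    [[0.004,0,0],[0,0,0],1],
    [[0.004,0,0],[0,0,0],1],
  ],
)

```text
clock: 20.7
ee_pos: [0.584, 0.1618, 0.0718]
orientation: [-3.141, -0.0, 1.633]
wrist_force: [-5.4, -2.5, 9.6]
gripper_width: 0.0113
grip_force: 21.5
```

At the stop: the reaction reversed to -5 N. I'll release, rise and check.

carry_out(
  rows=[
    [[0,0,0],[0,0,0],-1],
    [[0,0,0],[0,0,0],-1],
    [[0,0,0],[0,0,0],-1],
    [[0,0,0],[0,0,0],-1],
    [[0,0,0.06],[0,0,0],-1],
    [[0,0,0.14],[0,0,0],-1],
    [[0,0,0.22],[0,0,0],-1],
    [[0,0,0.28],[0,0,0],-1],
    [[0,0,0.28],[0,0,0],-1],
  ],
)

```text
clock: 21.6
ee_pos: [0.5857, 0.1624, 0.245]
orientation: [3.133, -0.001, 1.629]
wrist_force: [0.2, -0.3, -0.0]
gripper_width: 0.0855
grip_force: 0.0
```

```bash
python3 - <<'E'
from h import *
r=shot('wrist','w8.png');s=env.sense();print(s['ee_pos'],s['clock'])
P=cloud(r);hsv=cv2.cvtColor(r['img'],cv2.COLOR_RGB2HSV)
near=(abs(P[...,0]-.585)<.1)&(abs(P[...,1]-.195)<.13)
m=near&(hsv[...,1]<60)&(abs(P[...,2]-.057)<.005)&(abs(P[...,1]-.194)<.05)
Q=P[m];A=np.c_[Q[:,:2]-[.585,.194],np.ones(len(Q))];print('plane',np.linalg.lstsq(A,Q[:,2],rcond=None)[0],len(Q))
red=near&((hsv[...,0]<6)|(hsv[...,0]>174))&(hsv[...,1]>150)&(P[...,2]>.06)&(P[...,2]<.12)
n,l,st,c=cv2.connectedComponentsWithStats(red.astype(np.uint8))
for i in range(1,n):
    if st[i,4]>30:
        Q=P[l==i];t=Q[:,2]>Q[:,2].max()-.006
        print('pin',st[i],Q[t].mean(0).round(4))
E
```

```text
[0.58496224 0.16221732 0.24169306] 21.65
plane [-0.00022534 -0.00018681  0.0570197 ] 11789
pin [250  95  12  13 122] [0.5839 0.2341 0.0983]
pin [246 167  12  18 169] [0.5844 0.1627 0.0982]
```

View pics/w8.png

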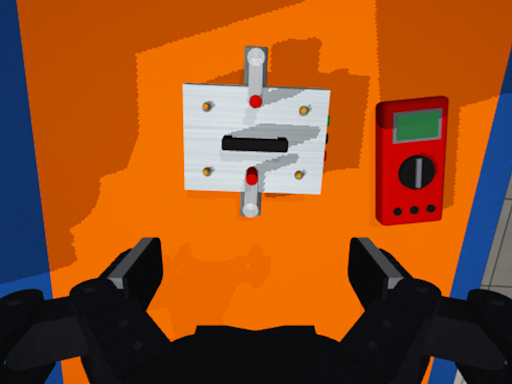

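The cover is flat with all four stud tips through it. Both clips point straight in, with pins at (256,101) and (252,174). The meter is undisturbed at (412,160). Handing in.

```bash
python3 -c "
from rig import env
print(env.finish_job())"
```

```text
the job is handed in; nothing more can be done
None
```

The job is handed in: the final picture showed the aluminium cover flat on the rim over all four studs, both clips swung in to their stops and the gripper clear; the meter looked untouched, and I never went near the screwdriver or reel but didn't re-measure them.

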